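Put the microscope objectives away by colour ring

ROBOT

A 6-joint arm with a two-finger parallel gripper is mounted at the origin on the work surface. World frame = base frame: x ahead of the robot, y to its left, z up, the work surface at z = 0. Lengths are in mm, angles in rad, forces in N, time in s.
With the tool pointing down it reaches from about 350 to 775 mm from the base axis. Payload 7.3 kg.
Tool frame: the origin (TCP) lies at the very end of the fingers, on their centre line; the grasp point (between the pads) lies 19 mm behind it; x points along the fingers, z is the direction in which the jaws open and shut, and the axes are right-handed (so a half turn about x gives the same grasp; the last joint's range is limited). The gripper opens to 92 mm and grips with 3 to 60 N. Pads are 19 mm wide; open, the fingers measure 130 mm over their backs; the gripper's body (75 mm by 190 mm) begins 47 mm behind the grasp point.
Start: joints at [0.984, 0.342, 1.524, -0, 1.275, -0.146], TCP at [223.987, 474.842, 226.741] pointing down, gripper open.
Joint ranges: [-2.53, 2.53], [-0.77, 2.02], [0.04, 2.7], [-1, 4.14], [0.28, 2.66], [-3.11, 3.11]. Speed limits (rad/s): [2.57, 2.57, 3.14, 3.14, 3.14, 3.14].

INTERFACE

Orientations are given as [roll, pitch, yaw] about the fixed x, y, z axes, in that order (R = Rz(yaw) Ry(pitch) Rx(roll)).
In Python, from plant import * gives the robot as it stands.
- The arm moves only by the tool carry_out, never from a script. Its argument "rows" is a list of rows, each a list of 4 numbers: the shift along the world's x, y, z in mm, then the turn about the world's z in degrees. In form: [[x, y, z, twist], ...]. A call has 1 to 20 rows; each row is the pose to reach, as a shift and turn from the pose measured when the call began; what a row does not reach only later rows make up. A row lasts 1/12 s, in which the tool goes at most 41.7 mm and 7.16 degrees, less where a joint would pass 70% of its speed; a pose out of reach is approached as far as the arm can. A call with a gripper value outside its range is refused whole. "hand" is the finger opening in mm, from 0 to 91.8, set as the call begins (left out, the last holds). The fingers move at their own pace and stop on an object; the grip force is fixed at half the most. Time passes only in rows, so rows that repeat a pose let the fingers close. It gives the time, the measured TCP pose, the force and the opening at its end, in the units of the state.
- get_obs(): the state, without advancing time (a new reading comes with each control period).
- capture(name): name is "side" or "top" or "wrist"; returns the picture (384x512x3 uint8, red, green, blue); there is no depth.
- camera_info(name): a dict with "camera_matrix" (3x3 intrinsics, pixels), "dist" ([k1, k2, p1, p2, k3] as OpenCV has them; the pictures are not rectified), "pose" (4x4, takes a point from camera to world coordinates); the wrist camera has in their place "mount" (4x4, takes a point from camera to tool coordinates, whose origin is the TCP and whose axes are the tool frame's). Camera axes: x right, y down, z forward; pixel columns grow to the right and rows downward; lengths in mm; the calibration is good to about 2 mm. A picture is of the moment at which its call begins: read the wrist's pose just before it. camera_info takes no time and is no camera call.
- close_job(): hands the job in, once; it reports no verdict.
The state is a dict: "time": time; "joint_positions": joint angles; "dq": joint speeds; "tau": joint torques, N m; "tool_pos": TCP position; "tcp_rot": TCP orientation; "contact_force": force on the tool from outside, world axes, zero at the start; "moment": the same for the moment, N m; "grip_width": finger opening in mm.
Only numpy, scipy, OpenCV 4.12 (cv2) and the standard library are available. Lean on these libraries where they do the work, as an engineer would, in place of code of your own. Each camera call takes 0.05 s, during which the arm holds its last target. There are 200 camera calls.

TASK

Put the microscope away for the day: stand the four objectives with red, yellow, green and blue rings upright in the white storage tray, each inside the collar of its own colour, right down on the tray floor. Set them down gently, without dropping them or tipping them over. Leave the white-ringed objective and the black eyepiece where they are.

Things in the scene. Friction and masses are not known exactly. Their poses are not given: they have to be found in the camera images.
- objective_red_center (a point): centre (half-way up) of the objective with the RED ring: loose black round barrel, 30 mm diameter, 64 mm tall, upright on the bench, about 120 g. Straight sides up to 53 mm, then a cone to a 15 mm wide steel nose. The red ring is the part from 47 to 62 mm and shows from above. Grip it round the barrel. z is up the barrel; yaw means nothing.
- objective_yellow_center (a point): centre (half-way up) of the objective with the YELLOW ring: loose black round barrel, 30 mm diameter, 64 mm tall, upright on the bench, about 120 g. Straight sides up to 53 mm, then a cone to a 15 mm wide steel nose. The yellow ring is the part from 47 to 62 mm and shows from above. Grip it round the barrel. z is up the barrel; yaw means nothing.
- objective_green_center (a point): centre (half-way up) of the objective with the GREEN ring: loose black round barrel, 30 mm diameter, 64 mm tall, upright on the bench, about 120 g. Straight sides up to 53 mm, then a cone to a 15 mm wide steel nose. The green ring is the part from 47 to 62 mm and shows from above. Grip it round the barrel. z is up the barrel; yaw means nothing.
- objective_blue_center (a point): centre (half-way up) of the objective with the BLUE ring: loose black round barrel, 30 mm diameter, 64 mm tall, upright on the bench, about 120 g. Straight sides up to 53 mm, then a cone to a 15 mm wide steel nose. The blue ring is the part from 47 to 62 mm and shows from above. Grip it round the barrel. z is up the barrel; yaw means nothing.
- collar_red: RED collar fixed in the white tray: inner diameter 50 mm, outer 60, height 8, open above. Origin: centre of its underside, on the tray floor 4 mm above the bench (height of the foot of an objective in it). The four collars form an 84 mm square; tray 180 x 180 mm, rim 12 mm above the bench, fixed; its place, yaw (= the collar's yaw) and which colour is at which corner vary.
- collar_yellow: YELLOW collar fixed in the white tray: inner diameter 50 mm, outer 60, height 8, open above. Origin: centre of its underside, on the tray floor 4 mm above the bench (height of the foot of an objective in it). The four collars form an 84 mm square; tray 180 x 180 mm, rim 12 mm above the bench, fixed; its place, yaw (= the collar's yaw) and which colour is at which corner vary.
- collar_green: GREEN collar fixed in the white tray: inner diameter 50 mm, outer 60, height 8, open above. Origin: centre of its underside, on the tray floor 4 mm above the bench (height of the foot of an objective in it). The four collars form an 84 mm square; tray 180 x 180 mm, rim 12 mm above the bench, fixed; its place, yaw (= the collar's yaw) and which colour is at which corner vary.
- collar_blue: BLUE collar fixed in the white tray: inner diameter 50 mm, outer 60, height 8, open above. Origin: centre of its underside, on the tray floor 4 mm above the bench (height of the foot of an objective in it). The four collars form an 84 mm square; tray 180 x 180 mm, rim 12 mm above the bench, fixed; its place, yaw (= the collar's yaw) and which colour is at which corner vary.
- objective_white_center (a point): LOOK-ALIKE, stays where it is: centre (half-way up) of an objective of the same shape and size (30 mm diameter, 64 mm tall, loose, about 120 g) with a WHITE ring at its top.
- eyepiece_center (a point): LOOK-ALIKE, stays where it is: centre (half-way up) of a loose eyepiece, black all over with a dark rubber eyecup 36 mm wide at its top and a broad glass lens, no coloured ring; barrel 30 mm in diameter, 64 mm tall, about 80 g.

How it is judged:
By the outcome, as a careful person would: the job done as asked, in the order asked, and still so for the second after the job is handed in, with the robot touching nothing.
It also fails if it takes over 112 s, if anything falls off the work surface, if the arm or the gripper's body presses on something with over 40 N, if the wrist force passes 120 N, or if a joint passes its speed limit or range.

## Working session

There is one attempt and no reset: what is moved stays moved. The work goes in short steps, Python scripts to look and compute and a tool call to move; the robot and the scene stay as the last step left them, time stands still between calls to the robot, and variables do not carry over. Pictures are saved under pics/ and viewed, about 12 in all and at most 16, crops included, and the job is handed in when it is done.

Besides the shell and the picture viewer there is one more tool, called after "Emit:" as name(argument=value, ...) on one line, values as JSON. carry_out: Moves the arm, as the interface text tells. Its arguments: {"type":"object","properties":{"rows":{"type":"array"},"hand":{"type":"number"}},"required":["rows"]}

```bash
mkdir -p pics; ls
python3 - <<'E'
from plant import *
import cv2,numpy as np
np.set_printoptions(precision=4,suppress=True)
o=get_obs();print(o)
for n in("top","side","wrist"):
    print(n,camera_info(n)); cv2.imwrite(f"pics/{n}0.png",capture(n)[:,:,::-1])
E
```

```text
pics
{'time': 0.0, 'joint_positions': array([ 0.984 ,  0.3428,  1.525 , -0.    ,  1.2754, -0.146 ]), 'dq': array([-0.0001,  0.    , -0.0007, -0.    ,  0.002 ,  0.0009]), 'tau': array([ -0.0016, -43.122 , -24.4225,   0.0717,   0.0557,  -0.0001]), 'tool_pos': array([223.7392, 474.4835, 226.0205]), 'tcp_rot': array([ 3.0047,  1.5692, -2.1485]), 'contact_force': array([ 0.452 , -0.7904,  0.6906]), 'moment': array([-0.0056, -0.0077,  0.0226]), 'grip_width': 91.88770888691742}
top {'camera_matrix': array([[416.9752,   0.    , 255.319 ],
       [  0.    , 416.9752, 187.165 ],
       [  0.    ,   0.    ,   1.    ]]), 'dist': array([0.0442, 0.    , 0.    , 0.    , 0.    ]), 'pose': array([[  -0.0175,   -0.9981,    0.0586,  469.5102],
       [  -0.9994,    0.0158,   -0.0292,   14.6685],
       [   0.0282,   -0.0591,   -0.9979, 1094.9431],
       [   0.    ,    0.    ,    0.    ,    1.    ]])}
side {'camera_matrix': array([[409.8284,   0.    , 249.7982],
       [  0.    , 409.8284, 191.5203],
       [  0.    ,   0.    ,   1.    ]]), 'dist': array([0.0466, 0.    , 0.    , 0.    , 0.    ]), 'pose': array([[ -0.9948,  -0.0857,   0.0548, 465.6806],
       [ -0.0999,   0.7215,  -0.6851, 697.8333],
       [  0.0192,  -0.6871,  -0.7264, 769.3026],
       [  0.    ,   0.    ,   0.    ,   1.    ]])}
wrist {'camera_matrix': array([[317.7968,   0.    , 252.7827],
       [  0.    , 317.7968, 192.929 ],
       [  0.    ,   0.    ,   1.    ]]), 'dist': array([-0.058,  0.   ,  0.   ,  0.   ,  0.   ]), 'mount': array([[  -0.0009,   -0.282 ,    0.9594, -157.5935],
       [  -0.0002,   -0.9594,   -0.282 ,   77.68  ],
       [   1.    ,   -0.0004,    0.0008,   -0.5988],
       [   0.    ,    0.    ,    0.    ,    1.    ]])}
```

Run:
```python
import cv2
im=cv2.imread("pics/top0.png"); cv2.imwrite("pics/top0b.png",cv2.resize(im,(800,600),interpolation=cv2.INTER_CUBIC))
```

```text
(no output)
```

View pics/top0b.png

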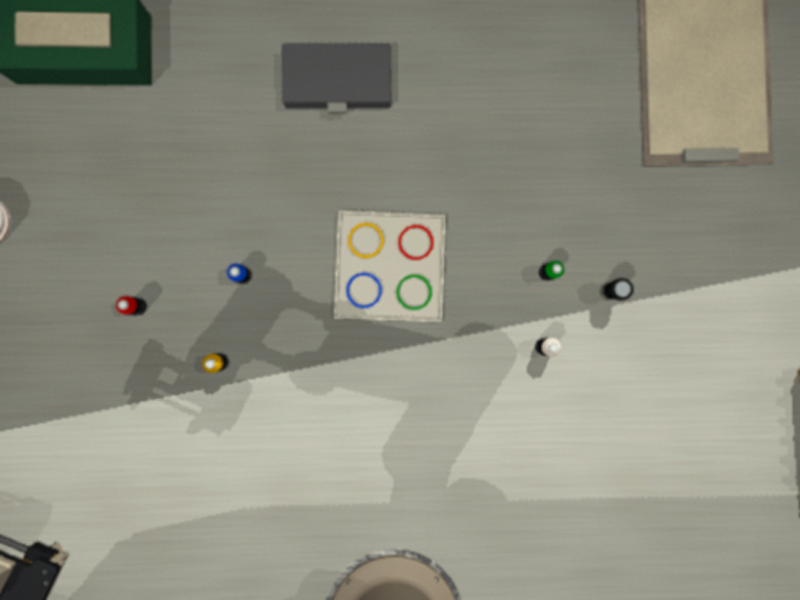

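View pics/side0.png

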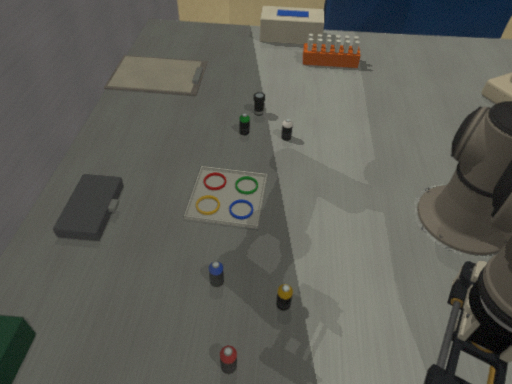

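Top view (800 px scale): red objective (127,305), blue (238,273), yellow (214,363), green (553,270), black eyepiece (620,289), white (549,347). The collars are yellow (366,240), red (416,242), blue (364,290) and green (414,292). Next I'll locate them by colour in both fixed cameras.

```bash
cat > loc.py <<'E'
import cv2,numpy as np
from scipy.optimize import least_squares
from scipy.spatial.transform import Rotation as Ro
np.set_printoptions(precision=1,suppress=True)
HUE={'red':(172,8),'yellow':(14,32),'green':(45,85),'blue':(105,130)}
def cam(info,obs=None):
    P=info.get('pose')
    if P is None:
        T=np.eye(4);T[:3,:3]=Ro.from_euler('xyz',obs['tcp_rot']).as_matrix();T[:3,3]=obs['tool_pos'];P=T@info['mount']
    W=np.linalg.inv(P)
    return lambda X:cv2.projectPoints(np.float64(X),cv2.Rodrigues(W[:3,:3])[0],W[:3,3],info['camera_matrix'],info['dist'])[0][:,0]
def blobs(im,c,amin=15):
    h,s,v=cv2.split(cv2.cvtColor(im,cv2.COLOR_RGB2HSV));a,b=HUE[c]
    m=((h>=a)&(h<=b) if a<b else (h>=a)|(h<=b))&(s>110)&(v>50)
    cs,_=cv2.findContours(m.astype(np.uint8),cv2.RETR_EXTERNAL,cv2.CHAIN_APPROX_NONE)
    out=[]
    for k in cs:
        hl=cv2.convexHull(k);A=cv2.contourArea(hl)
        if A>=amin: M=cv2.moments(hl);out.append((A,np.array([M['m10'],M['m01']])/M['m00']))
    return sorted(out,key=lambda t:-t[0])
t=np.linspace(0,2*np.pi,40,endpoint=False)
circ=lambda r,z:np.c_[r*np.cos(t),r*np.sin(t),0*t+z]
RING=np.r_[circ(15,47),circ(15,53),circ(8.6,62)]; COLL=circ(30,12)
def cen(proj,pts,xy):
    M=cv2.moments(cv2.convexHull(np.float32(proj(pts+[xy[0],xy[1],0]))));return np.array([M['m10'],M['m01']])/M['m00']
def solve(views,pts,x0=(450,0)):
    r=least_squares(lambda x:np.concatenate([cen(p,pts,x)-u for p,u in views]),x0,diff_step=1e-3);return r.x,r.fun
E
python3 - <<'E'
from plant import *
from loc import *
im={n:cv2.imread(f"pics/{n}0.png")[:,:,::-1].copy() for n in("top","side")}
pj={n:cam(camera_info(n)) for n in im}
for c in HUE:
    B={n:blobs(im[n],c) for n in im}
    for n in B: print(c,n,[(a,u) for a,u in B[n]][:4])
    for k,(i,pts) in enumerate(((1,RING),(0,COLL))):
        if c=='blue': pass
        try:
            print('  ','obj' if k==0 else 'collar',[solve([(pj[n],B[n][i][1])],pts)[0] for n in B])
        except Exception as e: print(e)
o=get_obs();R=Ro.from_euler('xyz',o['tcp_rot']).as_matrix();print(R)
E
```

```text
red top [(381.5, array([265.9, 154.5])), (129.0, array([ 80.6, 195. ]))]
red side [(294.5, array([214.6, 180.7])), (226.0, array([227.9, 354.5]))]
   obj [array([518.6,   0. ]), array([540.,   0.])]
   collar [array([618.1,   0. ]), array([613.2,   0. ])]
yellow top [(395.0, array([233.8, 153.3])), (130.0, array([135.6, 232.1]))]
yellow side [(352.0, array([207.4, 204.5])), (170.5, array([284.8, 291.6])), (95.5, array([491.3, 375.2])), (69.0, array([456.5, 301.7]))]
   obj [array([423.7,   0. ]), array([415.,   0.])]
   collar [array([622.8,   0. ]), array([626.2,   0. ])]
green top [(3803.5, array([43.6, 21.9])), (362.0, array([264.6, 186.6])), (93.0, array([354.4, 172.1]))]
green side [(453.0, array([  7.2, 331.3])), (280.0, array([246.3, 184.9])), (44.5, array([244.1, 118.9]))]
   obj [array([532.,   0.]), array([530.5,   0. ])]
   collar [array([980.6,   0. ]), array([1110.6,    0. ])]
blue top [(368.5, array([232.5, 185.4])), (107.5, array([151.2, 174.3]))]
blue side [(6049.0, array([420.5,  16.5])), (337.5, array([240.9, 209. ])), (136.5, array([292.4,  13.1])), (112.0, array([216.1, 268.7]))]
   obj [array([567.7,   0. ]), array([538.6,   0. ])]
   collar [array([538.8,   0. ]), array([0., 0.])]
[[-0.  -0.9  0.4]
 [-0.   0.4  0.9]
 [-1.   0.  -0. ]]
```

```bash
sed -i 's/^    r=least_squares.*/    x0=np.array(x0)+1000.; r=least_squares(lambda x:np.concatenate([cen(p,pts,x-1000)-u for p,u in views]),x0,diff_step=1e-3);return r.x-1000,r.fun/' loc.py
python3 - <<'E'
from plant import *
from loc import *
pj={n:cam(camera_info(n)) for n in("top","side")}
U={'red':((80.6,195.),(227.9,354.5),(265.9,154.5),(214.6,180.7)),'yellow':((135.6,232.1),(284.8,291.6),(233.8,153.3),(207.4,204.5)),
'green':((354.4,172.1),(244.1,118.9),(264.6,186.6),(246.3,184.9)),'blue':((151.2,174.3),(216.1,268.7),(232.5,185.4),(240.9,209.))}
for c,u in U.items():
  for k,p in ((0,RING),(2,COLL)):
    print(c,k,[solve([(pj[n],u[k+i]) for i,n in enumerate(pj) if i in s],p)[0] for s in((0,),(1,),(0,1))])
E
```

```text
red 0 [array([518.4, 414.4]), array([518.8, 413.1]), array([518.7, 413.6])]
red 2 [array([618.3, -46.2]), array([617.7, -44.8]), array([618.1, -45.7])]
yellow 0 [array([424.7, 281.2]), array([424.8, 280. ]), array([424.7, 280.5])]
yellow 2 [array([622.6,  37.6]), array([622.2,  39. ]), array([622.4,  38.1])]
green 0 [array([ 565.1, -267. ]), array([ 565.1, -265.1]), array([ 565.1, -266.5])]
green 2 [array([534.3, -41.2]), array([534.2, -39.4]), array([534.3, -40.6])]
blue 0 [array([567.1, 243. ]), array([566.7, 243.4]), array([566.9, 243.2])]
blue 2 [array([538.7,  42.2]), array([538.6,  44. ]), array([538.7,  42.9])]
```

Emit:
carry_out(rows=[[295,-61,-106,0],[295,-61,-106,0],[295,-61,-106,0],[295,-61,-106,0],[295,-61,-106,0],[295,-61,-106,0],[295,-61,-106,0],[295,-61,-106,0],[295,-61,-106,0],[295,-61,-106,0],[295,-61,-106,0],[295,-61,-106,0]], hand=91)

```text
time: 1.15
tool_pos: [517.7, 414.3, 120.8]
tcp_rot: [2.818, 1.57, -2.334]
contact_force: [0.2, 0.3, 0.7]
grip_width: 90.9
```

Run:
```python
from plant import *
from loc import *
o=get_obs();im=capture("wrist");print(o['time'],o['tool_pos'],o['tcp_rot'],o['joint_positions'])
p=cam(camera_info("wrist"),o);b=blobs(im,'red');print(b[:3])
if b: print(solve([(p,b[0][1])],RING,(518,413)))
cv2.imwrite("pics/w1.png",im[:,:,::-1])
```

```text
1.15 [517.7 414.3 120.8] [ 2.8  1.6 -2.3] [ 0.6  0.7  1.2 -0.   1.2 -0.6]
[(1200.0, array([253. , 206.6]))]
(array([517.9, 413.9]), array([0., 0.]))
```

View pics/w1.png

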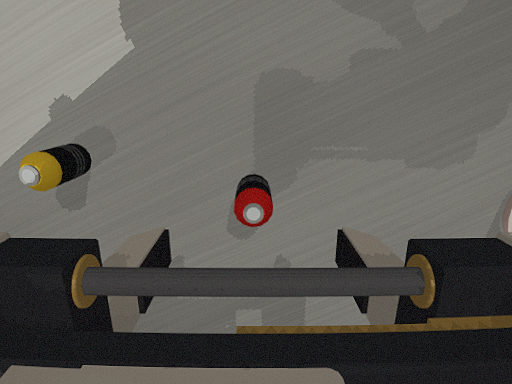

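The wrist view shows the red objective at (253,207), centred between the open fingers. It solves to (518,414), in agreement with the fixed cameras. I'll descend and grip.

Emit:
carry_out(rows=[[0.5,-0.5,-35,0],[0.5,-0.5,-70,0],[0.5,-0.5,-90,0],[0.5,-0.5,-100,0],[0.5,-0.5,-104,0],[0.5,-0.5,-104,0],[0.5,-0.5,-104,0]])

```text
time: 1.78
tool_pos: [518.9, 414.8, 18.8]
tcp_rot: [-0.682, 1.568, 0.45]
contact_force: [-0.1, 0.1, 0.9]
grip_width: 90.9
```

Emit:
carry_out(rows=[[0,0,0,0],[0,0,0,0],[0,0,0,0],[0,0,0,0],[0,0,0,0],[0,0,0,0],[0,0,0,0],[0,0,0,0],[0,0,0,0],[0,0,0,0],[0,0,0,0],[0,0,0,0]], hand=20)

```text
time: 2.78
tool_pos: [518.8, 414.7, 18.7]
tcp_rot: [-0.686, 1.569, 0.446]
contact_force: [-0.3, 0.3, -1.0]
grip_width: 28.4
```

Emit:
carry_out(rows=[[0,0,10,0],[0,0,30,0],[0,0,60,0],[0,0,85,0],[2,-10,90,0],[6,-30,90,0],[13,-60,90,0],[21,-97,90,0],[29,-135,90,0],[37,-173,90,0],[45,-211,90,0],[53,-249,90,0],[62,-287,90,0],[70,-325,90,0],[78,-363,90,0],[86,-400,90,0],[93,-430,90,0],[97,-450,90,0],[99,-460,90,0],[99,-460,90,0]])

```text
time: 4.45
tool_pos: [617.6, -47.7, 108.2]
tcp_rot: [-0.68, 1.569, 0.449]
contact_force: [0.1, -0.0, -1.2]
grip_width: 28.6
```

Run:
```python
from plant import *
from loc import *
o=get_obs();im=capture("wrist");print(o['time'],o['tool_pos'],o['contact_force'],o['grip_width'])
p=cam(camera_info("wrist"),o)
for c in HUE:
    b=blobs(im,c);print(c,b[:3],[solve([(p,x[1])],COLL,(570,0))[0] for x in b[:2]])
cv2.imwrite("pics/w2.png",im[:,:,::-1])
```

```text
4.45 [617.6 -47.7 108.2] [ 0.1 -0.  -1.2] 28.55809201258623
red [(3520.5, array([253.9, 192.8])), (975.5, array([252.9, 258.1])), (64.0, array([233.2, 301.1]))] [array([615.9, -46.2]), array([670.3, -72.8])]
yellow [(4082.5, array([348.2, 157.2])), (3687.5, array([282.1, 326.6])), (540.5, array([194.1, 282.2]))] [array([621.5,  35.9]), array([748.9, -79. ])]
green [(4614.0, array([212.8,  99.1]))] [array([534.2, -42.7])]
blue [(5067.0, array([314.3,  56.1]))] [array([538.7,  40.3])]
```

View pics/w2.png

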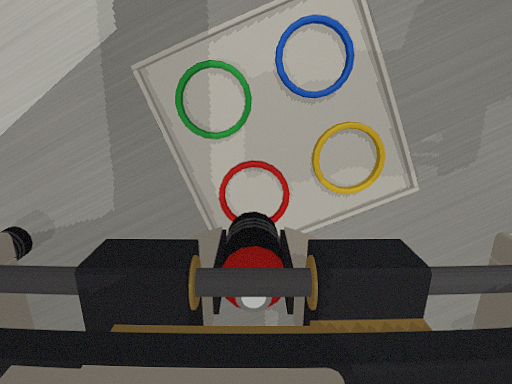

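Red is held upright, and its collar at (254,193) lies where the fixed cameras put it. I'll lower it gently.

Emit:
carry_out(rows=[[0.5,1.5,-20,0],[0.5,1.5,-45,0],[0.5,1.5,-65,0],[0.5,1.5,-75,0],[0.5,1.5,-80,0],[0.5,1.5,-83,0],[0.5,1.5,-84,0],[0.5,1.5,-85,0],[0.5,1.5,-85,0],[0.5,1.5,-85,0]])

```text
time: 5.33
tool_pos: [618.3, -44.4, 24.1]
tcp_rot: [-0.677, 1.568, 0.453]
contact_force: [0.2, -0.7, -2.3]
grip_width: 28.6
```

Emit:
carry_out(rows=[[0,0,-0.7,0],[0,0,-1.4,0],[0,0,-1.4,0],[0,0,-1.4,0]])

```text
time: 5.67
tool_pos: [618.3, -44.5, 22.8]
tcp_rot: [-0.701, 1.568, 0.43]
contact_force: [0.2, 0.1, -2.2]
grip_width: 28.6
```

Emit:
carry_out(rows=[[0,0,-0.5,0],[0,0,-1,0],[0,0,-1,0]])

```text
time: 5.92
tool_pos: [618.4, -44.6, 22.6]
tcp_rot: [-0.806, 1.568, 0.324]
contact_force: [-2.0, 0.3, 4.4]
grip_width: 28.5
```

Contact is felt, with the force going from −2 to +4.4 N. Releasing.

Emit:
carry_out(rows=[[0,0,0,0],[0,0,0,0],[0,0,0,0],[0,0,0,0],[0,0,0,0],[0,0,0,0]], hand=60)

```text
time: 6.42
tool_pos: [618.4, -44.6, 22.5]
tcp_rot: [-0.79, 1.568, 0.34]
contact_force: [0.8, 1.1, -0.2]
grip_width: 59.4
```

Emit:
carry_out(rows=[[0,0,10,0],[0,0,40,0],[0,0,80,0],[0,0,100,0],[0,0,100,0]])

```text
time: 6.83
tool_pos: [621.5, -45.1, 129.0]
tcp_rot: [-1.212, 1.557, -0.082]
contact_force: [0.3, -0.0, 0.2]
grip_width: 60.0
```

Emit:
carry_out(rows=[[-197,325.5,-8,0],[-197,325.5,-8,0],[-197,325.5,-8,0],[-197,325.5,-8,0],[-197,325.5,-8,0],[-197,325.5,-8,0],[-197,325.5,-8,0],[-197,325.5,-8,0],[-197,325.5,-8,0],[-197,325.5,-8,0],[-197,325.5,-8,0],[-197,325.5,-8,0],[-197,325.5,-8,0]], hand=91)

```text
time: 7.92
tool_pos: [425.2, 279.4, 121.0]
tcp_rot: [-1.239, 1.557, -0.11]
contact_force: [0.1, 0.1, 0.1]
grip_width: 91.2
```

```bash
cat > chk.py <<'E'
import sys
from plant import *
from loc import *
c=sys.argv[1];x0=tuple(map(float,sys.argv[2:4]))
o=get_obs();im=capture("wrist");print(o['time'],o['tool_pos'],o['grip_width'])
p=cam(camera_info("wrist"),o);s=[solve([(p,b[1])],RING,x0)[0] for b in blobs(im,c,100)[:3]]
print('objs',s);q=min(s,key=lambda v:np.hypot(*(v-x0)));print('shift',q-o['tool_pos'][:2])
cv2.imwrite(f"pics/w_{c}.png",im[:,:,::-1])
t=capture("top");pt=cam(camera_info("top"))
for k in HUE: print(k,[solve([(pt,b[1])],RING)[0] for b in blobs(t,k) if b[0]<900][:4])
cv2.imwrite(f"pics/t_{c}.png",t[:,:,::-1])
E
python3 chk.py yellow 424.7 280.5
```

```text
7.9167 [425.2 279.4 121. ] 91.22604607701525
objs [array([576.6, 336.8]), array([423.8, 280.4]), array([425.7, 124.3])]
shift [-1.4  1.1]
red [array([612.4, -43.8])]
yellow [array([616.7,  36.8]), array([435.1, 274.9])]
green [array([532.1, -39. ]), array([ 565., -267.])]
blue [array([536.3,  41.5]), array([567.1, 243. ])]
```

Emit:
carry_out(rows=[[-1,1,-35,0],[-1,1,-70,0],[-1,1,-90,0],[-1,1,-100,0],[-1,1,-103,0],[-1,1,-103,0],[-1,1,-103,0],[-1,1,-103,0]])

```text
time: 8.68
tool_pos: [425.5, 280.5, 19.3]
tcp_rot: [-1.136, 1.555, -0.009]
contact_force: [0.0, 0.5, -0.2]
grip_width: 91.3
```

Emit:
carry_out(rows=[[0,0,0,0],[0,0,0,0],[0,0,0,0],[0,0,0,0],[0,0,0,0],[0,0,0,0],[0,0,0,0],[0,0,0,0],[0,0,0,0],[0,0,0,0],[0,0,0,0],[0,0,0,0]], hand=20)

```text
time: 9.68
tool_pos: [425.4, 280.4, 19.3]
tcp_rot: [-1.148, 1.555, -0.02]
contact_force: [-0.0, -0.7, 0.3]
grip_width: 28.6
```

Emit:
carry_out(rows=[[0,0,10,0],[0,0,30,0],[0,0,60,0],[0,0,85,0],[6,-8,90,0],[19,-24,90,0],[38,-47,90,0],[60,-74,90,0],[82,-101,90,0],[104,-128,90,0],[126,-155,90,0],[148,-182,90,0],[168,-207,90,0],[183,-226,90,0],[192,-237,90,0],[197,-243,90,0],[197,-243,90,0],[197,-243,90,0],[197,-243,90,0]])

```text
time: 11.27
tool_pos: [621.5, 38.3, 109.0]
tcp_rot: [-1.123, 1.556, 0.006]
contact_force: [-0.8, 0.3, -1.5]
grip_width: 29.0
```

```bash
cp pics/w_yellow.png pics/w_y0.png; python3 chk.py yellow 622 37
```

```text
11.2667 [621.5  38.3 109. ] 29.041097943706333
objs [array([724.1,  16.3]), array([608.8,  42.9]), array([655.9,  22.1])]
shift [-12.8   4.6]
red [array([603.8, -63.7])]
yellow [array([599.7,  51. ])]
green [array([531.4, -50.5]), array([ 565.2, -267.2])]
blue [array([551.8,  40.1]), array([567.2, 243.1])]
```

View pics/w_yellow.png

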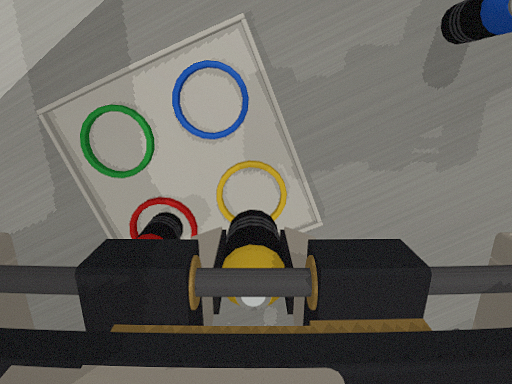

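Red stands in its collar at (162,225), and yellow is held upright over its own collar at (252,193). Lowering.

Emit:
carry_out(rows=[[0,0,-20,0],[0,0,-45,0],[0,0,-65,0],[0,0,-75,0],[0,0,-80,0],[0,0,-83,0],[0,0,-84,0],[0,0,-85,0],[0,0,-85,0],[0,0,-85,0]])

```text
time: 12.2
tool_pos: [622.2, 38.5, 25.2]
tcp_rot: [-1.14, 1.554, -0.01]
contact_force: [0.1, -0.1, -0.8]
grip_width: 28.6
```

Emit:
carry_out(rows=[[0,0,-0.5,0],[0,0,-1,0],[0,0,-1,0]])

```text
time: 12.45
tool_pos: [622.4, 38.4, 24.4]
tcp_rot: [-1.142, 1.554, -0.013]
contact_force: [0.7, -0.1, -1.6]
grip_width: 29.0
```

Emit:
carry_out(rows=[[0,0,-0.5,0],[0,0,-1,0],[0,0,-1.5,0],[0,0,-1.5,0]])

```text
time: 12.78
tool_pos: [622.5, 38.4, 23.3]
tcp_rot: [-1.145, 1.553, -0.016]
contact_force: [-1.3, 0.6, 2.7]
grip_width: 28.6
```

Emit:
carry_out(rows=[[0,0,-0.5,0],[0,0,-0.7,0]])

```text
time: 12.95
tool_pos: [622.5, 38.4, 23.3]
tcp_rot: [-1.151, 1.553, -0.022]
contact_force: [-3.0, 0.0, 7.0]
grip_width: 28.4
```

Emit:
carry_out(rows=[[0,0,0,0],[0,0,0,0],[0,0,0,0],[0,0,0,0],[0,0,0,0],[0,0,0,0]], hand=60)

```text
time: 13.45
tool_pos: [622.5, 38.4, 23.1]
tcp_rot: [-1.147, 1.553, -0.018]
contact_force: [-0.4, -0.1, -0.0]
grip_width: 59.3
```

Emit:
carry_out(rows=[[0,0,10,0],[0,0,40,0],[0,0,80,0],[0,0,100,0],[0,0,100,0],[0,0,100,0],[0,0,100,0]])

```text
time: 14.03
tool_pos: [621.9, 38.4, 122.6]
tcp_rot: [-1.145, 1.554, -0.016]
contact_force: [-0.6, -0.1, -0.5]
grip_width: 59.8
```

Emit:
carry_out(rows=[[-57,-305,-2,0],[-57,-305,-2,0],[-57,-305,-2,0],[-57,-305,-2,0],[-57,-305,-2,0],[-57,-305,-2,0],[-57,-305,-2,0],[-57,-305,-2,0],[-57,-305,-2,0],[-57,-305,-2,0],[-57,-305,-2,0],[-57,-305,-2,0]], hand=91)

```text
time: 15.03
tool_pos: [564.9, -264.9, 119.9]
tcp_rot: [-1.07, 1.556, 0.061]
contact_force: [-0.5, -0.4, -0.4]
grip_width: 91.3
```

```bash
python3 chk.py green 565 -266.5
```

```text
15.0333 [ 564.9 -264.9  119.9] 91.32297433168961
objs [array([526.7, -74.5]), array([ 564.5, -269.4])]
shift [-0.4 -4.5]
red [array([612.6, -43.9])]
yellow [array([617.1,  36.8])]
green [array([532.2, -39.1]), array([ 557.3, -262. ])]
blue [array([536.3,  41.3]), array([567.1, 243. ])]
```

View pics/w_green.png

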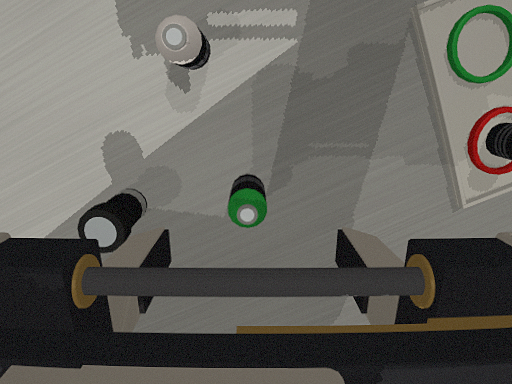

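Green is between the fingers at (247,205), with the eyepiece at (100,232) just outside the left finger. I estimate about 25 mm of clearance there. I'll open a bit narrower to be safe.

Emit:
carry_out(rows=[[0,-2.5,-15,0],[0,-2.5,-45,0],[0,-2.5,-75,0],[0,-2.5,-92,0],[0,-2.5,-100,0],[0,-2.5,-102,0],[0,-2.5,-102,0],[0,-2.5,-102,0]], hand=72)

```text
time: 15.8
tool_pos: [566.2, -267.7, 19.8]
tcp_rot: [-1.188, 1.553, -0.057]
contact_force: [0.4, -0.5, 0.2]
grip_width: 72.0
```

Emit:
carry_out(rows=[[0,0,0,0],[0,0,0,0],[0,0,0,0],[0,0,0,0],[0,0,0,0],[0,0,0,0],[0,0,0,0],[0,0,0,0],[0,0,0,0],[0,0,0,0]], hand=20)

```text
time: 16.63
tool_pos: [566.1, -267.7, 19.7]
tcp_rot: [-1.188, 1.553, -0.056]
contact_force: [0.2, -0.6, -0.7]
grip_width: 28.8
```

Emit:
carry_out(rows=[[0,0,10,0],[0,0,30,0],[0,0,60,0],[0,0,85,0],[-1,8,90,0],[-3,24,90,0],[-7,48,90,0],[-11,76,90,0],[-15,106,90,0],[-19,136,90,0],[-23,164,90,0],[-27,190,90,0],[-30,210,90,0],[-31,221,90,0],[-32,226,90,0],[-32,226,90,0],[-32,226,90,0],[-32,226,90,0]])

```text
time: 18.13
tool_pos: [534.4, -42.8, 109.7]
tcp_rot: [-1.206, 1.553, -0.076]
contact_force: [-0.3, 0.6, -1.0]
grip_width: 28.6
```

Run:
```python
from plant import *
from loc import *
o=get_obs();im=capture("wrist");print(o['time'],o['tool_pos'],o['contact_force'],o['grip_width'])
p=cam(camera_info("wrist"),o)
for c in('green','blue'):print(c,[(b[0],solve([(p,b[1])],COLL,(534,0))[0]) for b in blobs(im,c,100)[:3]])
cv2.imwrite("pics/w_g2.png",im[:,:,::-1])
```

```text
18.1333 [534.4 -42.8 109.7] [-0.3  0.6 -1. ] 28.57583207048832
green [(3486.5, array([532.2, -41.8])), (998.0, array([589.8, -68.5]))]
blue [(4027.5, array([537.6,  40.4]))]
```

View pics/w_g2.png

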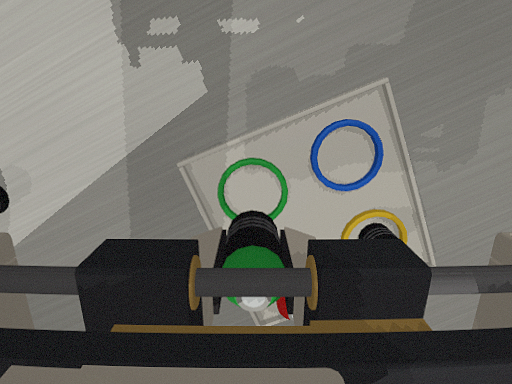

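Green is held over its collar at (253,190), and yellow stands in its own at (375,235). Lowering.

Emit:
carry_out(rows=[[0,1,-20,0],[0,1,-45,0],[0,1,-65,0],[0,1,-75,0],[0,1,-80,0],[0,1,-83,0],[0,1,-84,0],[0,1,-85,0],[0,1,-85.5,0],[0,1,-86,0],[0,1,-86,0]])

```text
time: 19.1
tool_pos: [534.7, -41.9, 24.1]
tcp_rot: [-1.209, 1.552, -0.079]
contact_force: [0.4, 0.2, -1.5]
grip_width: 28.7
```

Emit:
carry_out(rows=[[0,0,-0.5,0],[0,0,-1,0],[0,0,-1,0]])

```text
time: 19.35
tool_pos: [534.9, -41.9, 23.7]
tcp_rot: [-1.217, 1.551, -0.087]
contact_force: [-0.5, -0.7, 4.2]
grip_width: 28.8
```

Emit:
carry_out(rows=[[0,0,-0.4,0],[0,0,-0.4,0]])

```text
time: 19.52
tool_pos: [535.0, -41.9, 23.6]
tcp_rot: [-1.219, 1.551, -0.089]
contact_force: [-2.7, -0.8, 5.8]
grip_width: 28.9
```

Emit:
carry_out(rows=[[0,0,0,0],[0,0,0,0],[0,0,0,0],[0,0,0,0],[0,0,0,0],[0,0,0,0]], hand=60)

```text
time: 20.02
tool_pos: [534.9, -41.9, 23.5]
tcp_rot: [-1.221, 1.551, -0.09]
contact_force: [-0.3, 0.0, -0.3]
grip_width: 59.1
```

Emit:
carry_out(rows=[[0,0,10,0],[0,0,40,0],[0,0,80,0],[0,0,100,0],[0,0,100,0],[0,0,100,0],[0,0,100,0]])

```text
time: 20.6
tool_pos: [534.4, -41.8, 123.2]
tcp_rot: [-1.215, 1.552, -0.084]
contact_force: [-0.3, -0.3, 0.2]
grip_width: 60.2
```

Emit:
carry_out(rows=[[32.5,285,-3,0],[32.5,285,-3,0],[32.5,285,-3,0],[32.5,285,-3,0],[32.5,285,-3,0],[32.5,285,-3,0],[32.5,285,-3,0],[32.5,285,-3,0],[32.5,285,-3,0],[32.5,285,-3,0],[32.5,285,-3,0],[32.5,285,-3,0]], hand=85)

```text
time: 21.6
tool_pos: [566.8, 241.7, 119.8]
tcp_rot: [-1.243, 1.553, -0.115]
contact_force: [1.2, -0.7, 0.6]
grip_width: 85.1
```

```bash
python3 chk.py blue 567 243
```

```text
21.6 [566.8 241.7 119.8] 85.10650572372587
objs [array([567. , 242.7]), array([516.9,  87. ])]
shift [0.2 1. ]
red [array([612.4, -43.8])]
yellow [array([617.1,  36.8])]
green [array([532. , -39.1])]
blue [array([536.2,  41.4])]
```

Emit:
carry_out(rows=[[0,1,-15,0],[0,1,-45,0],[0,1,-75,0],[0,1,-92,0],[0,1,-100,0],[0,1,-102,0],[0,1,-102,0],[0,1,-102,0]])

```text
time: 22.37
tool_pos: [568.1, 243.0, 19.6]
tcp_rot: [-1.179, 1.55, -0.051]
contact_force: [-0.2, 0.0, 0.4]
grip_width: 84.9
```

Emit:
carry_out(rows=[[0,0,0,0],[0,0,0,0],[0,0,0,0],[0,0,0,0],[0,0,0,0],[0,0,0,0],[0,0,0,0],[0,0,0,0],[0,0,0,0],[0,0,0,0],[0,0,0,0]], hand=20)

```text
time: 23.28
tool_pos: [568.0, 242.9, 19.6]
tcp_rot: [-1.184, 1.55, -0.056]
contact_force: [-0.6, -0.3, 0.8]
grip_width: 28.5
```

Emit:
carry_out(rows=[[0,0,10,0],[0,0,30,0],[0,0,60,0],[0,0,85,0],[-1,-8,90,0],[-4,-24,90,0],[-7,-46,90,0],[-11,-72,90,0],[-15,-100,90,0],[-19,-128,90,0],[-23,-154,90,0],[-27,-178,90,0],[-29,-193,90,0],[-30,-199,90,0],[-30,-201,90,0],[-30,-201,90,0],[-30,-201,90,0],[-30,-201,90,0]])

```text
time: 24.78
tool_pos: [538.0, 42.9, 109.4]
tcp_rot: [-1.176, 1.55, -0.046]
contact_force: [0.3, -0.7, -0.4]
grip_width: 28.7
```

Run:
```python
from plant import *
from loc import *
o=get_obs();im=capture("wrist");print(o['time'],o['tool_pos'],o['contact_force'],o['grip_width'])
cv2.imwrite("pics/w_b2.png",im[:,:,::-1])
```

```text
24.7833 [538.   42.9 109.4] [ 0.3 -0.7 -0.4] 28.735017584378
```

View pics/w_b2.png

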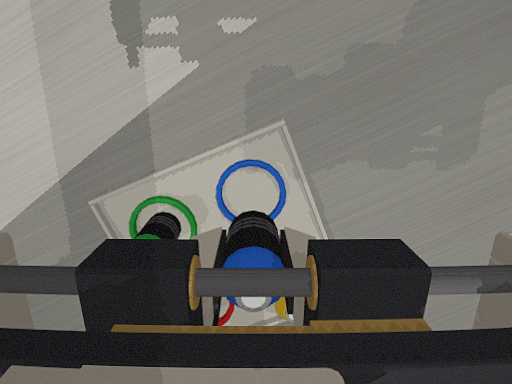

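Blue is held over its collar at (251,190), and green stands in its own at (162,222). Lowering.

Emit:
carry_out(rows=[[0,-0.5,-20,0],[0,-0.5,-45,0],[0,-0.5,-65,0],[0,-0.5,-75,0],[0,-0.5,-80,0],[0,-0.5,-83,0],[0,-0.5,-84,0],[0,-0.5,-85,0],[0,-0.5,-85.5,0],[0,-0.5,-86,0],[0,-0.5,-86,0]])

```text
time: 25.75
tool_pos: [538.4, 42.3, 24.0]
tcp_rot: [-1.179, 1.549, -0.05]
contact_force: [0.1, 0.3, -1.5]
grip_width: 28.8
```

Emit:
carry_out(rows=[[0,0,-0.5,0],[0,0,-1,0],[0,0,-1,0]])

```text
time: 26.0
tool_pos: [538.7, 42.3, 23.5]
tcp_rot: [-1.179, 1.548, -0.05]
contact_force: [-1.5, 0.3, 4.2]
grip_width: 28.6
```

Emit:
carry_out(rows=[[0,0,-0.4,0],[0,0,-0.4,0]])

```text
time: 26.17
tool_pos: [538.7, 42.3, 23.5]
tcp_rot: [-1.182, 1.548, -0.052]
contact_force: [-0.6, -0.2, 5.6]
grip_width: 28.5
```

Emit:
carry_out(rows=[[0,0,0,0],[0,0,0,0],[0,0,0,0],[0,0,0,0],[0,0,0,0],[0,0,0,0]], hand=60)

```text
time: 26.67
tool_pos: [538.7, 42.3, 23.4]
tcp_rot: [-1.182, 1.548, -0.052]
contact_force: [-0.3, -0.1, 0.1]
grip_width: 59.2
```

Emit:
carry_out(rows=[[0,0,10,0],[0,0,40,0],[0,0,80,0],[0,0,120,0],[-40,40,150,0],[-80,80,150,0],[-110,120,150,0],[-110,160,150,0],[-110,200,150,0],[-110,240,150,0],[-110,280,150,0],[-110,320,150,0],[-110,320,150,0],[-110,320,150,0],[-110,320,150,0]])

```text
time: 27.92
tool_pos: [428.1, 363.5, 173.6]
tcp_rot: [-1.188, 1.548, -0.055]
contact_force: [0.4, -0.4, 0.0]
grip_width: 59.9
```

Run:
```python
from plant import *
from loc import *
t=capture("top");s=capture("side")
im=np.hstack([cv2.resize(t[110:250,190:430],None,fx=2.5,fy=2.5,interpolation=2)]);b=cv2.resize(s[90:240,170:310],None,fx=2.3,fy=2.3,interpolation=2)
H=350;im=cv2.resize(im,(480,280));cv=np.zeros((350,810,3),np.uint8);cv[:280,:480]=im;cv[:345,482:482+322]=b[:345]
cv2.imwrite("pics/fin.png",cv[:,:800,::-1])
# objects left alone: change against the first pictures
for n,c,box in(("top",t,(160,340,90,70)),("side",s,(85,235,60,60))):
    y,x,w,h=box;a=cv2.imread(f"pics/{n}0.png")[:,:,::-1];print(n,np.abs(a[y:y+h,x:x+w].astype(int)-c[y:y+h,x:x+w]).max())
print(get_obs()['time'])
```

```text
top 141
side 103
28.0167
```

View pics/fin.png

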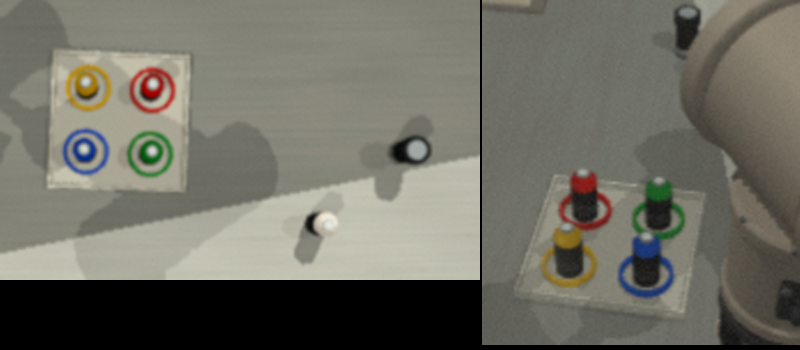

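The final view shows all four objectives upright, each inside its own colour's collar. The white objective at (352,222) and the eyepiece at (396,185) are where they started, as read in top-camera pixels. Handing in.

```bash
python3 -c "
from plant import *
print(close_job())"
```

```text
the job is handed in; nothing more can be done
None
```

All four objectives now stand upright in the tray, each inside the collar of its own colour. I placed them in the order red, yellow, green, blue. Each was lowered slowly until I felt light contact with the tray floor (about 4–7 N), then released. The job was handed in at about 28 s, with the arm well clear of everything.

- **Final check:** the last top and side views show all four upright in the right collars. The white-ringed objective and the eyepiece are at the same top-view pixels as at the start, to within about a pixel, read by eye.
- **Check that told me nothing:** an automatic before/after comparison of the area around those two did report large differences. That was expected, because green had been taken from that area and the arm and its shadow had moved. So I relied on their positions in the top view instead.
- **Small disagreements:** the wrist camera differed from the fixed cameras by up to 3 mm for green. After the first release, the tool was tilted by about 1° from vertical, which had no visible effect.

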